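# Stand a press punch under the dial gauge

## Robot

A 7-joint arm with a two-finger parallel gripper is mounted at the origin on the work surface. World frame = base frame: x ahead of the robot, y to its left, z up, the work surface at z = 0. Lengths are in m, angles in rad, forces in N, time in s.
With the tool pointing down it reaches from about 0.425 to 1.025 m from the base axis. Payload 3.6 kg.
Tool frame: the origin (TCP) lies at the very end of the fingers, on their centre line; the grasp point (between the pads) lies 19 mm behind it; z points along the fingers, y is the line along which they close (so a half turn about z gives the same grasp; the last joint's range is limited). The gripper opens to 85 mm and grips with 20 to 120 N. Pads are 22 mm wide; open, the fingers measure 114 mm over their backs; the gripper's body (76 mm by 85 mm) begins 54 mm behind the grasp point. The pads swing forward as they close: fully open they stand 13 mm farther back than shut.
Start: joints at [-1.417, 0.591, 0.048, 1.609, -0.033, 0.943, -0.034], TCP at [0.178, 0.703, 0.231] pointing down, gripper open.
Joint ranges: [-2.69, 2.69], [-0.47, 2.24], [-1.27, 1.36], [0.19, 2.51], [-1.53, 4.68], [0.08, 2.07], [-3.09, 3.09]. Speed limits (rad/s): [2.57, 2.57, 3.14, 3.14, 3.14, 3.14, 3.14].

## Interface

Orientations are given as a unit quaternion [x, y, z, w].
In Python, from plant import robot gives the robot as it stands.
- The arm moves only by the shell command python3 -m handwheel 'ROWS' [OPENING]. ROWS is JSON, a list of rows, each a list of 6 numbers: the shift along the tool's x, y, z in units of 15 cm (1.0 is 15 cm), then the turn, a rotation vector about the tool's x, y, z in units of 0.1 rad (1.0 is 0.1 rad). In form: [[tx, ty, tz, ax, ay, az], ...]. A call has 1 to 12 rows; each row shifts and turns the commanded pose from where the row before left it, along the tool's axes as they then stand; what a row does not reach is not made up. A row lasts 1/12 s, in which the tool goes at most 41.7 mm and 7.16 degrees, less where a joint would pass 70% of its speed; a pose out of reach is approached as far as the arm can. A call with a number of a shift or a turn outside -1 to 1 is refused whole. A call with a gripper value outside its range is refused whole. OPENING is the gripper's target within -1 to 1 (fully open at 1, half-way at 0, shut at -1), set as the call begins (- or left out, the last holds). The fingers move at their own pace and stop on an object; the grip force is fixed at half the most. Time passes only in rows, so rows that do not move let the fingers close. It gives the time, the measured TCP pose, the force, the opening and the grip force at its end, in the units of the state.
- robot.get_obs(): the state, without advancing time (a new reading comes with each control period).
- robot.grab_frame(name): name is "scene" or "top" or "wrist"; returns a dict with "frame" (384x512x3 uint8, red, green, blue), "depth" (384x512 float32, m along the optical axis (not along the pixel's ray), 0 where there is no reading), "fx", "fy", "cx", "cy" (pixels), "R" (3x3) and "t" (3): a world point X has camera coordinates R X + t. Camera axes: x right, y down, z forward; pixel columns grow to the right and rows downward; lengths in m; the calibration is good to about 2 mm. The wrist camera is an equidistant fisheye: a pixel r from the principal point sees the ray r / f radians off the axis. A picture is of the moment at which its call begins.
- robot.finish_job(): hands the job in; it is judged then, once.
The state is a dict: "clock": time; "joint_pos": joint angles; "qvel": joint speeds; "joint_efforts": joint torques, N m; "tcp_pos": TCP position; "ee_rot": TCP orientation; "contact_force": force on the tool from outside, world axes, zero at the start; "torque": the same for the moment, N m; "grip_width": finger opening in m; "finger_force": force on a finger pad.
Only numpy, scipy, OpenCV 4.12 (cv2) and the standard library are available. Lean on these libraries where they do the work, as an engineer would, in place of code of your own. Each camera call takes 0.05 s, during which the arm holds its last target. There are 200 camera calls.

## Task

Take the press punch with the yellow ring from the sloping rack and set it down gently, upright on its narrow nose, in the middle of the gauge stand's round anvil. Let go and watch for a good second that it stands by itself without wobbling, then bring the gauge carriage down by its handle bar until the plunger sits on the punch's head and is pushed about half-way in, never right to its stop. Leave it like that, with the other punches, tools and the setting master where they are.

Things in the scene. Friction and masses are not known exactly. Their poses are not given: they have to be found in the camera images.
- punch: Punch to gauge: bright steel, yellow bands on collar and crown, yellow spot on top, 125 mm long, 0.5-0.75 kg. Origin: centre of the flat nose face; z runs nose to head. From the nose: nose dia 22 to 35 mm, cone to 42, shank dia 28 from 42 to 98 (grip here), collar dia 42 to 110, flat-topped crown dia 28 to 125. Mass centre at 71 mm. In any of the rack's three bays, leaning 40 deg from vertical.
- punch_grip (a point): Point on the punch's axis, 65 mm from the nose face, mid-way along the free shank (dia 28 mm). In the rack the shank is free all round from 44 to 85 mm from the nose. Axes as the punch's.
- punch_top (a point): Centre of the flat top of the punch's crown, 125 mm from the nose face.
- rack: Fixed aluminium rack 165 x 290 mm, origin under its middle, low front (-x) to the robot at yaw 0. Three bays 90 mm apart along y; each punch lies in white V-blocks, its nose down on a stop at x -45, z +34 mm, head up and away (+x), axis 40 deg from vertical. V-blocks hold the underside 17-25 and 86-95 mm from the nose; the panel is 32 mm under the axis. A punch lifts out straight up.
- stand: Fixed gauge stand: dark base plate 200 x 150 x 25 mm, origin under its middle, on the table; at yaw 0 its front (anvil end, -x) faces the robot. A steel column, dia 32 mm, 375 mm high, stands at x +60 mm and carries the gauge carriage, whose arm reaches forward (-x) over the anvil.
- anvil (a point): Centre of the top of the stand's round steel anvil, dia 60 mm, 37 mm above the table; axes are the stand's. The punch must stand here. The plunger's tip starts only 65 to 85 mm above the top of a standing punch, with the dial above it, so the gripper cannot come from straight above: it must lean back to the stand's front (-x) by 30 to 45 deg.
- plunger_tip (a point): Centre of the flat underside of the gauge's contact disc (dia 12 mm), straight above the anvil's centre; 210 mm above the anvil when the carriage joint reads 0 and the plunger is out.
- handle_left (a point): Middle of the black grip on the left end (stand's +y) of the carriage's handle bar: dia 18 mm, 55 mm long, along the stand's y; 55 mm behind the plunger's axis, 92.5 mm to the side, 45 mm above the tip of the extended plunger. Axes are the stand's. Pinch it from above, or push it down. The carriage block beside it reaches 55 mm above it.
- handle_right (a point): The same grip on the right end (stand's -y) of the handle bar.
- carriage (a joint): Height of the gauge carriage, m: 0 at the top of its travel, grows as it is pushed down, 0.11 at the bottom. Starts between 0 and 0.02. Counterbalanced with about 6 N of friction: it stays where it is left.
- plunger (a joint): How far the gauge plunger is pushed into the gauge, m: 0 free, 0.016 at its stop; half-way is 0.008. Springy, 1.2 N to 3.1 N. The red needle makes one turn for the full stroke.
- punch_blue: A like punch with blue bands and spot, in another bay of the rack. Leave it there.
- punch_green: A like, darker punch with green bands and spot, in another bay of the rack. Leave it there.
- master: Steel setting master, a bobbin of 38 mm diameter and 50 mm height, standing on the stand's base beside the column. Origin under its centre.
- pliers: Red and yellow pliers, 185 mm long, lying on the table in front. Origin near the joint.
- screwdriver: Screwdriver with a red handle lying on the table in front.
- spray_can: Spray can, 52 mm diameter, 170 mm tall, standing behind the work. Origin under its centre.
- wrench: Steel wrench lying on the right of the table.
Not all that is in view belongs to the job. Leave any orange or purple look-alike of the punch alone.

How it is judged:
On the way, in this order (a step that is already met when the one before it is completed fails the run):
1. the yellow punch stands by itself on the anvil, untouched and still, clear of the plunger, for 0.8 s (angle between punch's own z axis and vertical below 0.035 rad and distance between punch and anvil below 0.015 m and z of punch_top in the frame of anvil above 0.12 m and contact force between each of the fingers, the arm and punch below 0.05 N and angular speed of punch below 0.1 rad/s and value of joint plunger below 0.0015 m), for 0.8 s.
2. the carriage is brought down and the plunger is pushed in 4 to 12 mm by the standing punch (value of joint plunger between 0.004 and 0.012 m and contact force between punch and plunger above 0.3 N and angle between punch's own z axis and vertical below 0.035 rad), for 0.2 s.
At the end, for the whole second after the job is handed in: The yellow punch stands at rest on its nose on the anvil, within 2 degrees of upright and within 15 mm of the anvil's centre, with the gauge plunger resting on its head and pushed in between 4 and 12 mm of its 16 mm (all of step 2 and distance between punch and anvil below 0.015 m and z of punch_top in the frame of anvil above 0.12 m and linear speed of punch below 0.01 m/s and angular speed of punch below 0.1 rad/s); the robot touches nothing.
It fails at once if the punch is slammed or rammed onto the stand (over 60 N) (contact force between punch and stand above 60 N).
It fails at once if the plunger is pushed right to its stop (value of joint plunger above 0.0157 m).
It fails at once if another punch, a tool or the setting master is disturbed (moved over 20 mm) (distance of any of punch_blue, punch_green, master, pliers, screwdriver, spray_can, wrench from where it was at the start of the episode above 0.02 m).
It also fails if it takes over 72 s, if anything falls off the work surface, if the arm or the gripper's body presses on something with over 40 N, if the wrist force passes 120 N, or if a joint passes its speed limit or range.

## Working session

There is one attempt and no reset: what is moved stays moved. The work goes in short steps, Python scripts to look and compute and a shell command to move; the robot and the scene stay as the last step left them, time stands still between calls to the robot, and variables do not carry over. Pictures are saved under pics/ and viewed, at most 10 in all, crops included, and the job is handed in when it is done.

```bash
ls; mkdir -p pics; cat > h.py <<'E'
import numpy as np, cv2
from plant import robot
def grab(n):
    f=robot.grab_frame(n); f={k:(np.array(v) if k in('R','t','frame','depth') else v) for k,v in f.items()}; return f
def world(f,u,v,d):  # pinhole
    u,v,d=map(np.asarray,(u,v,d)); c=np.stack([(u-f['cx'])/f['fx']*d,(v-f['cy'])/f['fy']*d,d],-1)
    return (c-f['t'])@f['R']
def save(f,name,crop=None,s=1):
    im=f['frame'][:,:,::-1]
    if crop: im=im[crop[1]:crop[3],crop[0]:crop[2]]
    cv2.imwrite('pics/'+name,cv2.resize(im,None,fx=s,fy=s,interpolation=cv2.INTER_CUBIC))
E
python3 - <<'E'
from h import *
import pickle
a=grab('scene');b=grab('top')
pickle.dump((a,b),open('f0.pkl','wb'))
im=np.vstack([a['frame'],b['frame']])
cv2.imwrite('pics/a.png',cv2.resize(a['frame'][:,:,::-1],None,fx=1.5,fy=1.5));cv2.imwrite('pics/b.png',cv2.resize(b['frame'][:,:,::-1],None,fx=1.5,fy=1.5))
for f in(a,b): print(-f['R'].T@f['t'],f['R'][2],f['fx'])
o=robot.get_obs();print(o)
E
```

```text
pics
[1.22226098 0.02742453 1.01898289] [-0.61598261  0.00724396 -0.78772645] 354.5136545461044
[0.33628502 0.04615799 1.63851912] [ 0.15505122  0.00251718 -0.98790323] 437.14725597315856
{'clock': 0.1, 'joint_pos': array([-1.4165175 ,  0.59200251,  0.04827885,  1.60971935, -0.03331518,
        0.9427009 , -0.03367126]), 'qvel': array([-5.19335215e-04, -1.92858502e-03, -4.88583456e-04, -1.73677306e-03,
        1.07772620e-03, -8.65290027e-04,  2.24842285e-05]), 'joint_efforts': array([ 4.20643628e-03, -5.50005126e+01,  1.55327059e+00, -1.98825127e+01,
        9.75091156e-03,  3.86592277e-03,  1.21450890e-05]), 'tcp_pos': array([0.17759288, 0.70212953, 0.23026303]), 'ee_rot': array([ 1.23512856e-01,  9.92342455e-01, -1.00955952e-03, -8.21969776e-05]), 'contact_force': array([-0.36688097,  0.12037761, -0.22826115]), 'torque': array([-0.01447545, -0.04685073,  0.0350831 ]), 'finger_force': 0.0, 'grip_width': 0.08562245210232075}
```

View pics/a.png

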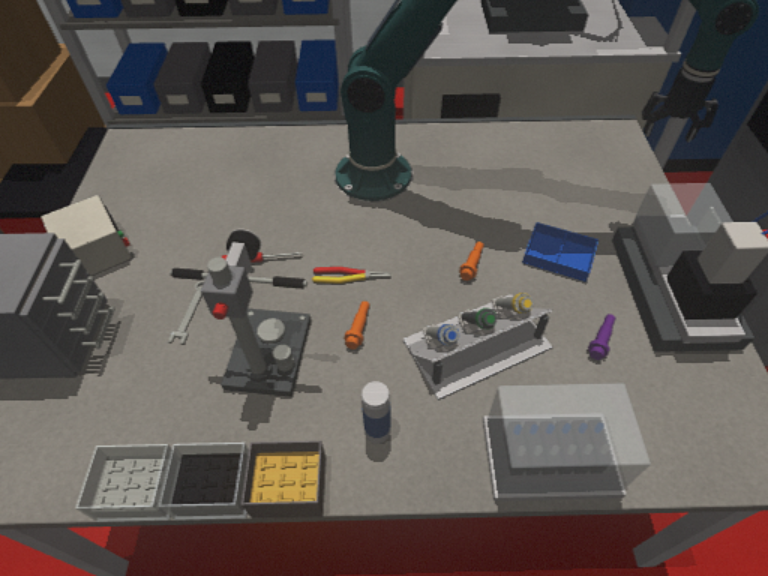

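View pics/b.png

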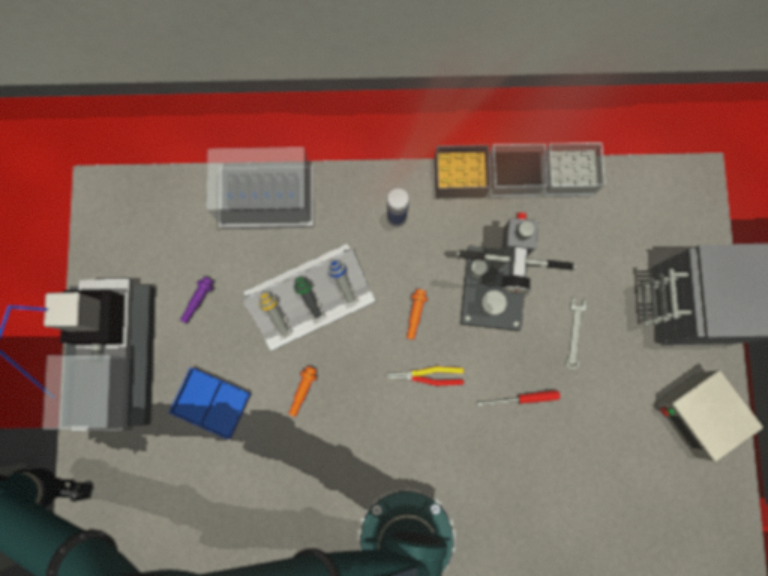

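The yellow-banded candidates, at 1.5x pixels:
- **Rack punch, yellow:** scene (520,303), top (270,300). It sits in the rack and has yellow bands, so this is the one meant.
- **Rack punches, blue and green:** top (338,268) and (304,287).
- **Orange look-alikes:** top (417,313) and (303,390).
- **Purple look-alike:** top (198,299).

I'll confirm with one crop and measure.

```bash
python3 - <<'E'
from h import *
import pickle
a,b=pickle.load(open('f0.pkl','rb'))
A=cv2.resize(a['frame'][180:270,260:380,::-1],(600,450),interpolation=cv2.INTER_CUBIC)[:, :]
B=cv2.resize(b['frame'][155:245,155:275,::-1],(600,450),interpolation=cv2.INTER_CUBIC)
cv2.imwrite('pics/c.png',cv2.resize(np.vstack([A,B]),(400,600)))
hs=[cv2.cvtColor(f['frame'],cv2.COLOR_RGB2HSV) for f in(a,b)]
rng={'y':((18,90,80),(35,255,255)),'b':((100,100,60),(125,255,255)),'g':((45,50,20),(90,255,255))}
box=[(260,180,380,270),(155,155,275,245)]
for k,(lo,hi) in rng.items():
  for f,h,bx,n in zip((a,b),hs,box,'st'):
    m=cv2.inRange(h,lo,hi);z=np.zeros_like(m);z[bx[1]:bx[3],bx[0]:bx[2]]=m[bx[1]:bx[3],bx[0]:bx[2]]
    N,l,st,c=cv2.connectedComponentsWithStats(z)
    for i in range(1,N):
      if st[i,4]>5:
        vv,uu=np.nonzero(l==i);d=f['depth'][vv,uu];P=world(f,uu,vv,d)[d>0]
        hi_=P[P[:,2]>P[:,2].max()-.012]
        print(k,n,st[i],c[i].round(1),np.median(P,0).round(4),'zmax',P[:,2].max().round(4))
# stand: anvil points, base plate
for f,n in((a,'s'),(b,'t')):
  v,u=np.mgrid[0:384,0:512];d=f['depth'];P=world(f,u,v,d)
  ctr=[.65,-.2]
  # approx region
  for zl,zh,nm in((.031,.043,'anvil'),(.019,.030,'base')):
    m=(P[...,2]>zl)&(P[...,2]<zh)&(d>0)
    m8=(m*255).astype(np.uint8);m8[:, :140 if n=='s' else 300]=0;m8[:,(215 if n=='s' else 360):]=0
    N,l,st,c=cv2.connectedComponentsWithStats(m8)
    for i in range(1,N):
      if st[i,4]>60:
        Q=P[l==i];ctr,r=cv2.minEnclosingCircle(Q[:,:2].astype(np.float32));print(nm,n,st[i],np.median(Q,0).round(4),'mid',((Q.min(0)+Q.max(0))/2).round(4),'circ',np.round(ctr,4),round(r,4), 'rect',cv2.minAreaRect(Q[:,:2].astype(np.float32)))
E
```

```text
y s [341 195   7  14  32] [343.4 201.2] [0.5566 0.3001 0.1134] zmax 0.1322
y s [346 198   3   8  12] [346.8 200.7] [0.5645 0.3084 0.1276] zmax 0.1355
y s [349 199   6   6  26] [351.3 201.8] [0.5708 0.3205 0.1294] zmax 0.1374
y t [174 195   7   8  39] [176.8 198.7] [0.5659 0.3177 0.1336] zmax 0.1441
y t [174 200  11   7  33] [179.7 203.7] [0.549  0.3064 0.1264] zmax 0.1384
b s [366 180  14   5  37] [374.3 181.1] [0.39   0.4649 0.0087] zmax 0.0216
b s [299 221   5   5  22] [300.9 223.1] [0.6457 0.1576 0.1301] zmax 0.1362
b t [221 174   4   3   8] [222.4 175.2] [0.648  0.1587 0.1302] zmax 0.1379
b t [222 178   5   2   6] [224.2 178.7] [0.634  0.1498 0.1336] zmax 0.1381
b t [222 180   8   5  14] [225.7 182.6] [0.6207 0.1469 0.1266] zmax 0.1338
g s [317 206   6  13  25] [318.6 211.1] [0.595  0.2171 0.1198] zmax 0.1317
g s [321 208   5   7  13] [322.2 210.5] [0.6002 0.2258 0.1262] zmax 0.1391
g s [324 210   6   6  28] [326.8 212.4] [0.6086 0.2405 0.1303] zmax 0.1375
g t [197 185  11  11  78] [201.3 190.5] [0.5946 0.232  0.1303] zmax 0.1407
anvil s [172 212  18  17 226] [ 0.5623 -0.2274  0.
[... 1087 characters left out ...]
53796386719)
base t [312 164  22   6  62] [ 0.6971 -0.2147  0.0259] mid [ 0.6958 -0.2128  0.0245] circ [ 0.7009 -0.2128] 0.0401 rect ((0.6957432627677917, -0.21207748353481293), (0.07990969717502594, 0.018480325117707253), 81.55870819091797)
base t [307 173  43  47 923] [ 0.5621 -0.2152  0.0252] mid [ 0.5838 -0.2278  0.0245] circ [ 0.5839 -0.2321] 0.1087 rect ((0.5817683935165405, -0.23246094584465027), (0.15116024017333984, 0.16282428801059723), 81.86629486083984)
base t [346 261  14   8  75] [ 0.3271 -0.3076  0.0243] mid [ 0.3284 -0.3065  0.0246] circ [ 0.3304 -0.3065] 0.0265 rect ((0.32661929726600647, -0.30704614520072937), (0.023636605590581894, 0.050879981368780136), 7.960222244262695)
```

View pics/c.png

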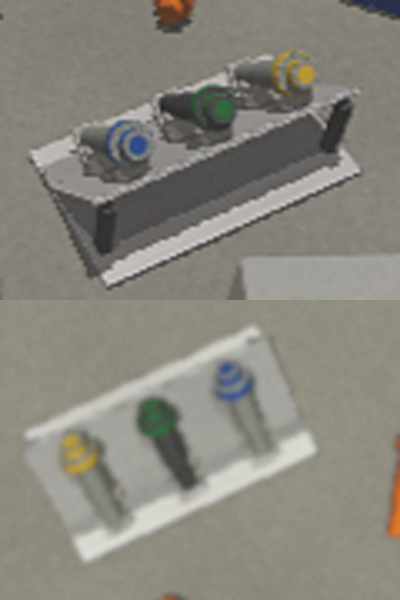

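The crop confirms it: the yellow-banded punch is in the left bay (crop (300,72) in the scene half, (80,455) in the top half), green is in the middle and blue on the right. From the measurements:
- **Rack:** yaw about 24.7°.
- **Anvil:** about (0.560, -0.228).
- **Stand:** yaw about -7.4°.

I'll grip at 45° to the punch axis, so that after uprighting the tool leans 45° toward the stand's front.

```bash
cat >> h.py <<'E'
from scipy.spatial.transform import Rotation as Ro
from scipy.linalg import logm
RY,SY=np.radians(24.7),np.radians(-7.4)
def tool(yaw,lean):  # body leaning toward -x of frame by lean deg; y_tool = frame y
    l=np.radians(lean); z=np.array([np.sin(l),0,-np.cos(l)]);y=np.array([0,1,0]);x=np.cross(y,z)
    return Ro.from_euler('z',yaw).as_matrix()@np.stack([x,y,z],1)
def plan(p,R,n=None):
    o=robot.get_obs();R0=Ro.from_quat(o['ee_rot']).as_matrix()
    T=np.eye(4);T[:3,:3]=R0.T@R;T[:3,3]=R0.T@(np.asarray(p)-o['tcp_pos'])
    L=logm(T).real; v=L[:3,3];w=np.array([L[2,1],L[0,2],L[1,0]])
    k=n or int(np.ceil(max(np.linalg.norm(v)/.036,np.linalg.norm(w)/.095,1)))
    print('rows',k,np.r_[v/.15,w/.1].round(3),'per row',(np.r_[v/.15,w/.1]/k).round(3))
top=np.array([.5708,.3205,.1298]);ax=np.array([.643*np.cos(RY),.643*np.sin(RY),.766])
grip=top-.060*ax
ANV=np.array([.560,-.228,.037])
E
python3 - <<'E'
from h import *
R=tool(RY,5);print(grip,R[:,2])
plan(grip+.02*R[:,2]-.13*R[:,2],R)
E
```

```text
[0.53574975 0.30437869 0.08384   ] [ 0.07918171  0.03641952 -0.9961947 ]
rows 16 [-2.103 -2.939  0.326 -0.316 -0.845 -6.782] per row [-0.131 -0.184  0.02  -0.02  -0.053 -0.424]
```

```bash
python3 -m handwheel '[[-0.131,-0.184,0.02,-0.02,-0.053,-0.424],[-0.131,-0.184,0.02,-0.02,-0.053,-0.424],[-0.131,-0.184,0.02,-0.02,-0.053,-0.424],[-0.131,-0.184,0.02,-0.02,-0.053,-0.424],[-0.131,-0.184,0.02,-0.02,-0.053,-0.424],[-0.131,-0.184,0.02,-0.02,-0.053,-0.424],[-0.131,-0.184,0.02,-0.02,-0.053,-0.424],[-0.131,-0.184,0.02,-0.02,-0.053,-0.424]]' 1 && python3 -m handwheel '[[-0.131,-0.184,0.02,-0.02,-0.053,-0.424],[-0.131,-0.184,0.02,-0.02,-0.053,-0.424],[-0.131,-0.184,0.02,-0.02,-0.053,-0.424],[-0.131,-0.184,0.02,-0.02,-0.053,-0.424],[-0.131,-0.184,0.02,-0.02,-0.053,-0.424],[-0.131,-0.184,0.02,-0.02,-0.053,-0.424],[-0.131,-0.184,0.02,-0.02,-0.053,-0.424],[-0.131,-0.184,0.02,-0.02,-0.053,-0.424],[0,0,0,0,0,0],[0,0,0,0,0,0]]'
python3 - <<'E'
from h import *
R=tool(RY,5)
plan(grip+.02*R[:,2]-.13*R[:,2],R)
plan(grip+.02*R[:,2],R)
f=grab('wrist');save(f,'w1.png',None,1.3);print(f['fx'],f['cx'],f['cy'],f['R'],f['t'])
E
```

```text
clock: 0.77
tcp_pos: [0.3123, 0.4668, 0.2088]
ee_rot: [-0.047, 0.999, 0.005, 0.022]
contact_force: [0.5, 0.9, 1.3]
grip_width: 0.0854
finger_force: 0.0
clock: 1.6
tcp_pos: [0.5194, 0.2902, 0.1933]
ee_rot: [-0.211, 0.977, 0.01, 0.043]
contact_force: [-0.4, 0.8, 0.1]
grip_width: 0.0856
finger_force: 0.0
rows 1 [-0.074  0.041  0.006  0.005  0.011 -0.061] per row [-0.074  0.041  0.006  0.005  0.011 -0.061]
rows 4 [-0.074  0.04   0.872  0.005  0.011 -0.061] per row [-0.018  0.01   0.218  0.001  0.003 -0.015]
297.3186396354542 258.1485989480515 194.47018287932903 [[-4.12757784e-01  9.10840825e-01 -6.02117456e-05]
 [ 8.33979169e-01  3.77953635e-01  4.02032083e-01]
 [ 3.66209991e-01  1.65891656e-01 -9.15625579e-01]] [-0.05034578 -0.58886441  0.09976154]
```

View pics/w1.png

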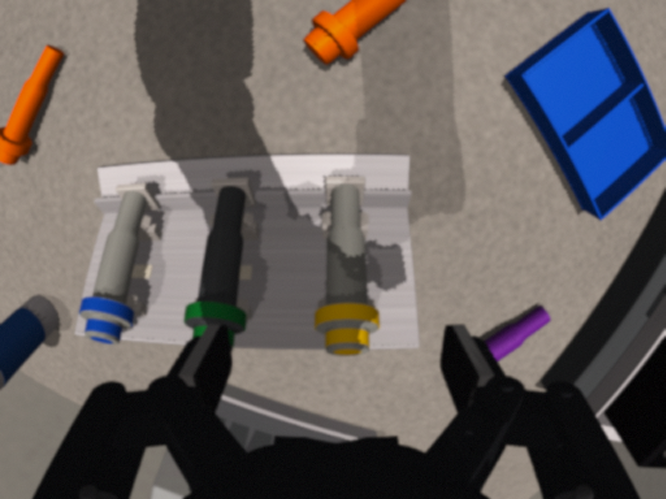

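The wrist view shows the yellow punch almost centred between the open fingers, with its collar at (347,316) and shank at (346,225). The fingers are at columns 215 and 465. I'll check lateral position with rays.

```bash
cat >> h.py <<'E'
def wray(f,u,v):
    du,dv=(u-f['cx']),(v-f['cy']);r=np.hypot(du,dv);t=r/f['fx']
    c=np.array([np.sin(t)*du/r,np.sin(t)*dv/r,np.cos(t)]);return -f['R'].T@f['t'],f['R'].T@c
def atz(f,u,v,z):
    o,d=wray(f,u,v);return o+d*(z-o[2])/d[2]
E
python3 - <<'E'
from h import *
f=grab('wrist')
Rz=Ro.from_euler('z',RY).as_matrix()
hs=cv2.cvtColor(f['frame'],cv2.COLOR_RGB2HSV);m=cv2.inRange(hs,(18,90,80),(35,255,255))
N,l,st,c=cv2.connectedComponentsWithStats(m)
for i in range(1,N):
  if st[i,4]>30:print(st[i],c[i])
for (u,v,s) in((347/1.3,318/1.3,104),(345/1.3,225/1.3,65),(345.5/1.3,262/1.3,80)):
  p=atz(f,u,v,.034+s/1000*.766);print(s,p,Rz.T@(p-top))
R=tool(RY,5);plan(grip+.02*R[:,2],R)
E
```

```text
[238 234  51  20 669] [262.78325859 241.72944694]
[247 253  34  15 415] [263.51084337 259.43855422]
[253 269  22   5  96] [263.30208333 271.03125   ]
104 [0.55732143 0.31911891 0.113664  ] [-0.0128225   0.00437751 -0.016136  ]
65 [0.50841684 0.29541228 0.08379   ] [-0.06715894  0.00327547 -0.04601   ]
80 [0.52830507 0.30481075 0.09528   ] [-0.04516301  0.00350342 -0.03452   ]
rows 4 [-0.083  0.012  0.874  0.025  0.004  0.002] per row [-0.021  0.003  0.218  0.006  0.001  0.   ]
```

```bash
python3 -m handwheel '[[-0.083,0.016,0.15,0.025,0,0],[0,0,0.15,0,0,0],[0,0,0.15,0,0,0],[0,0,0.15,0,0,0],[0,0,0.1,0,0,0],[0,0,0.1,0,0,0],[0,0,0.07,0,0,0],[0,0,0,0,0,0],[0,0,0,0,0,0]]' 1
python3 - <<'E'
from h import *
R=tool(RY,5);plan(grip+.02*R[:,2],R)
f=grab('wrist');hs=cv2.cvtColor(f['frame'],cv2.COLOR_RGB2HSV);m=cv2.inRange(hs,(18,90,80),(35,255,255))
N,l,st,c=cv2.connectedComponentsWithStats(m)
for i in range(1,N):
  if st[i,4]>30:print(st[i],c[i])
save(f,'w2.png',None,1.3);print(robot.get_obs()['contact_force'])
E
```

```text
clock: 2.45
tcp_pos: [0.5371, 0.3062, 0.0647]
ee_rot: [-0.215, 0.976, 0.009, 0.043]
contact_force: [-0.3, -0.3, 0.6]
grip_width: 0.0856
finger_force: 0.0
rows 1 [ 0.002 -0.007  0.005 -0.001  0.005  0.019] per row [ 0.002 -0.007  0.005 -0.001  0.005  0.019]
[-0.25928916  0.25333719  0.81150088]
```

View pics/w2.png

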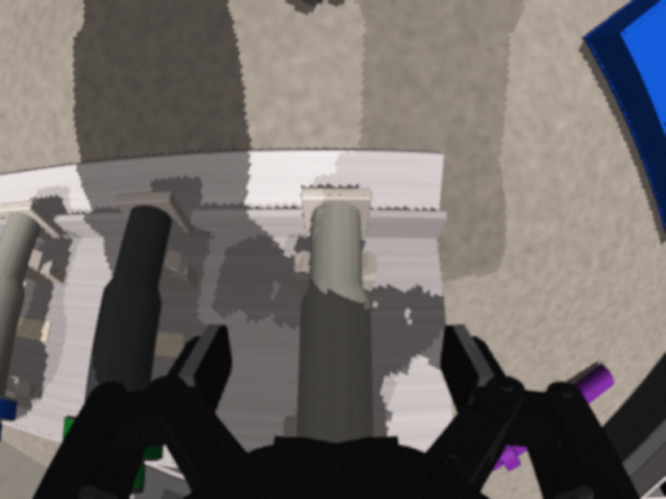

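The shank (column 336) is centred between the fingers (223 and 450). I'll close.

```bash
python3 -m handwheel '[[0,0,0,0,0,0],[0,0,0,0,0,0],[0,0,0,0,0,0],[0,0,0,0,0,0],[0,0,0,0,0,0],[0,0,0,0,0,0],[0,0,0,0,0,0],[0,0,0,0,0,0],[0,0,0,0,0,0],[0,0,0,0,0,0]]' -1
```

```text
clock: 3.33
tcp_pos: [0.5382, 0.3062, 0.0658]
ee_rot: [-0.214, 0.976, 0.01, 0.044]
contact_force: [-2.1, 0.8, 5.0]
grip_width: 0.027
finger_force: 59.0
```

```bash
python3 -m handwheel '[[-0.006,0,-0.07,0,0,0],[-0.009,0,-0.1,0,0,0],[-0.012,0,-0.14,0,0,0],[-0.012,0,-0.14,0,0,0],[-0.012,0,-0.14,0,0,0],[-0.012,0,-0.14,0,0,0],[-0.012,0,-0.14,0,0,0],[-0.009,0,-0.1,0,0,0],[0,0,0,0,0,0]]'
python3 - <<'E'
from h import *
# grip height in punch frame -> use nominal: TCP offset of nose measured at grasp
R=tool(RY,5)
o=robot.get_obs();R0=Ro.from_quat(o['ee_rot']).as_matrix()
f=grab('scene');save(f,'s2.png',(220,130,400,260),4)
# nose & head in tool frame at grasp
g=np.array([.5382,.3062,.0658])
Rg=Ro.from_quat([-0.214,.976,.01,.044]).as_matrix()
nose=top-.125*ax
print('nose in tool',Rg.T@(nose-g),'axis in tool',Rg.T@ax)
Rs=tool(SY,45)
up=ANV+[0,0,.10]
tcp=up-Rs@(Rg.T@(nose-g));print(tcp,'axis world',Rs@Rg.T@ax)
back=Rs[:,2].copy();back[2]=0
plan(tcp-.10*back/np.linalg.norm(back),Rs)
E
```

```text
clock: 4.08
tcp_pos: [0.5391, 0.3051, 0.2138]
ee_rot: [-0.213, 0.976, 0.01, 0.045]
contact_force: [0.4, 0.8, -5.7]
grip_width: 0.0271
finger_force: 60.0
nose in tool [ 0.04746188 -0.00062452  0.02758405] axis in tool [-7.09423342e-01  1.23101017e-04 -7.04928016e-01]
[ 0.57401912 -0.229191    0.19006549] axis world [ 3.16805559e-03 -2.87323665e-04  1.00009744e+00]
rows 15 [ 0.99  -3.4   -0.172  2.413 -6.763  5.171] per row [ 0.066 -0.227 -0.011  0.161 -0.451  0.345]
```

View pics/s2.png

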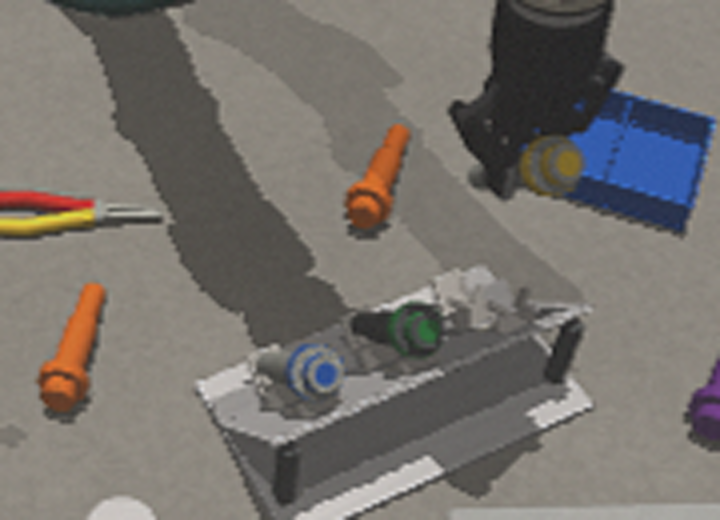

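The picture shows the yellow punch lifted clear at (550,165), with green and blue still in their bays. Next is the transfer to a pose 100 mm in front of the anvil, after a check of the path.

```bash
python3 - <<'E'
from h import *
from scipy.linalg import expm
o=robot.get_obs();T=np.eye(4);T[:3,:3]=Ro.from_quat(o['ee_rot']).as_matrix();T[:3,3]=o['tcp_pos']
L=np.zeros((4,4));r=np.array([.066,-.227,-.011,.161,-.451,.345])*[.15]*3+[0]*3 if 0 else np.array([.066*.15,-.227*.15,-.011*.15,.0161,-.0451,.0345])
w=r[3:];L[:3,:3]=[[0,-w[2],w[1]],[w[2],0,-w[0]],[-w[1],w[0],0]];L[:3,3]=r[:3]
n=np.array([.0475,0,.0276,1]);
for k in(0,4,8,12,15):
  M=T@expm(k*L);print(k,M[:3,3].round(3),'nose',(M@n)[:3].round(3))
E
```

```text
0 [0.538 0.305 0.212] nose [0.497 0.286 0.18 ]
4 [0.548 0.163 0.214] nose [0.512 0.151 0.175]
8 [0.538 0.022 0.213] nose [0.508 0.015 0.167]
12 [ 0.508 -0.117  0.203] nose [ 0.487 -0.118  0.153]
15 [ 0.475 -0.217  0.189] nose [ 0.461 -0.215  0.136]
```

```bash
python3 -m handwheel '[[0.066,-0.227,-0.011,0.161,-0.451,0.345],[0.066,-0.227,-0.011,0.161,-0.451,0.345],[0.066,-0.227,-0.011,0.161,-0.451,0.345],[0.066,-0.227,-0.011,0.161,-0.451,0.345],[0.066,-0.227,-0.011,0.161,-0.451,0.345],[0.066,-0.227,-0.011,0.161,-0.451,0.345],[0.066,-0.227,-0.011,0.161,-0.451,0.345],[0.066,-0.227,-0.011,0.161,-0.451,0.345]]' && python3 -m handwheel '[[0.066,-0.227,-0.011,0.161,-0.451,0.345],[0.066,-0.227,-0.011,0.161,-0.451,0.345],[0.066,-0.227,-0.011,0.161,-0.451,0.345],[0.066,-0.227,-0.011,0.161,-0.451,0.345],[0.066,-0.227,-0.011,0.161,-0.451,0.345],[0.066,-0.227,-0.011,0.161,-0.451,0.345],[0.066,-0.227,-0.011,0.161,-0.451,0.345],[0,0,0,0,0,0],[0,0,0,0,0,0],[0,0,0,0,0,0],[0,0,0,0,0,0]]'
python3 - <<'E'
from h import *
NT=np.array([.0475,-.0006,.0276])
Rs=tool(SY,45);b=Rs[:,2].copy();b[2]=0;b/=np.linalg.norm(b)
tcp=ANV+[0,0,.025]-Rs@NT
plan(tcp-.10*b,Rs)
for n in('scene','top'):
  f=grab(n);hs=cv2.cvtColor(f['frame'],cv2.COLOR_RGB2HSV);m=cv2.inRange(hs,(18,90,80),(35,255,255))
  N,l,st,c=cv2.connectedComponentsWithStats(m)
  for i in range(1,N):
    if st[i,4]>3:
      vv,uu=np.nonzero(l==i);d=f['depth'][vv,uu];P=world(f,uu,vv,d)
      if np.median(P[:,2])>.1: print(n,st[i],c[i].round(1),np.median(P,0).round(4),P.min(0).round(3),P.max(0).round(3))
  save(f,'t3%s.png'%n,None,1)
a=cv2.imread('pics/t3scene.png')[140:290,110:310];b2=cv2.imread('pics/t3top.png')[130:280,230:430]
cv2.imwrite('pics/t3.png',cv2.resize(np.hstack([a,b2]),(800,300),interpolation=cv2.INTER_CUBIC))
# expected top
o=robot.get_obs();R0=Ro.from_quat(o['ee_rot']).as_matrix();axt=np.array([-.7094,0,-.7049])
print('exp top',o['tcp_pos']+R0@(NT+.125*axt),'axis',R0@axt,'nose',o['tcp_pos']+R0@NT)
E
```

```text
clock: 4.8
tcp_pos: [0.5397, 0.0332, 0.21]
ee_rot: [-0.075, 0.975, -0.014, 0.211]
contact_force: [-0.6, -1.8, -7.3]
grip_width: 0.0265
finger_force: 60.5
clock: 5.72
tcp_pos: [0.5327, -0.0347, 0.2075]
ee_rot: [-0.043, 0.968, -0.033, 0.243]
contact_force: [0.1, -0.2, -6.1]
grip_width: 0.0273
finger_force: 60.5
rows 6 [ 0.683 -1.192  0.334  0.499 -2.864  2.097] per row [ 0.114 -0.199  0.056  0.083 -0.477  0.35 ]
scene [233 161   7   6  30] [236.2 163.7] [ 0.5407 -0.029   0.2821] [ 0.531 -0.038  0.277] [ 0.55  -0.02   0.285]
scene [232 167   9   4  13] [235.9 168.7] [ 0.551  -0.0292  0.2722] [ 0.544 -0.041  0.266] [ 0.555 -0.018  0.278]
scene [229 169  15   6  23] [236.3 172.4] [ 0.5534 -0.0301  0.2583] [ 0.527 -0.052  0.24 ] [ 0.558 -0.01   0.262]
top [276 193   6   7  32] [278.4 196.4] [ 0.5445 -0.029   0.2821] [ 0.536 -0.037  0.255] [ 0.56  -0.021  0.291]
top [277 201   5   2   6] [279.2 201.7] [ 0.5281 -0.0322  0.2811] [ 0.528 -0.037  0.276] [ 0.53  -0.025  0.283]
top [273 201  13   7  27] [280. 205.] [ 0.5199 -0.0374  0.2665] [ 0.505 -0.052  0.227] [ 0.532 -0.014  0.337]
exp top [ 0.54053184 -0.02848985  0.28049888] axis [0.28735668 0.1014088  0.95250972] nose [ 0.50461226 -0.04116595  0.16143516]
```

View pics/t3.png

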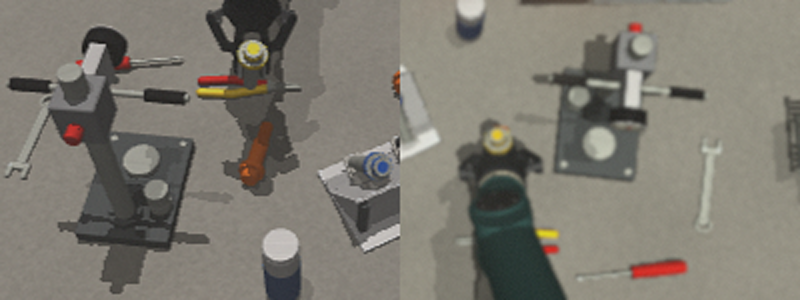

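The punch is in hand about where expected: the yellow spot is at (253,52) in the left half, within 2 mm of the prediction. The arm stopped part-way, so I'll check the joints.

```bash
python3 - <<'E'
from h import *
o=robot.get_obs();print(o['joint_pos'].round(3),o['qvel'].round(3))
E
```

```text
[ 0.116  0.288 -0.213  2.383  1.693  0.138 -0.072] [ 0.    -0.005 -0.001 -0.001  0.006  0.004 -0.004]
```

Joint 6 is near its limit as the wrist flips through (joint 5 is at 1.69), so the rows were slowed and cut short there. I'll continue in smaller rows.

```bash
cat >> h.py <<'E'
NT=np.array([.0475,-.0006,.0276]);AXT=np.array([-.7094,0,-.7049])
Rs=tool(SY,45);BK=np.array([np.cos(SY),np.sin(SY),0])
def pre(back,h): return ANV+[0,0,h]-Rs@NT-back*BK
def stat():
    o=robot.get_obs();R0=Ro.from_quat(o['ee_rot']).as_matrix()
    print('q',o['joint_pos'].round(2),'nose',(o['tcp_pos']+R0@NT).round(4),'axis',(R0@AXT).round(3),'F',o['contact_force'].round(1))
E
python3 -m handwheel '[[0.057,-0.1,0.028,0.042,-0.238,0.175],[0.057,-0.1,0.028,0.042,-0.238,0.175],[0.057,-0.1,0.028,0.042,-0.238,0.175],[0.057,-0.1,0.028,0.042,-0.238,0.175],[0,0,0,0,0,0]]'
python3 - <<'E'
from h import *
stat();plan(pre(.08,.04),Rs)
E
```

```text
clock: 6.23
tcp_pos: [0.5121, -0.0967, 0.1812]
ee_rot: [-0.008, 0.959, -0.034, 0.28]
contact_force: [-1.1, 0.0, -6.2]
grip_width: 0.0269
finger_force: 60.7
q [ 0.6   0.39 -0.63  2.47  2.32  0.34 -0.61] nose [ 0.4869 -0.1006  0.1325] axis [0.22  0.067 0.973] F [-1.1  0.  -6.2]
rows 4 [ 0.281 -0.808  0.251  0.246 -2.132  1.42 ] per row [ 0.07  -0.202  0.063  0.061 -0.533  0.355]
```

```bash
python3 - <<'E'
from h import *
plan(pre(.05,.04),Rs,8)
E
```

```text
rows 8 [ 0.125 -0.82   0.377  0.246 -2.132  1.42 ] per row [ 0.016 -0.102  0.047  0.031 -0.266  0.178]
```

```bash
python3 -m handwheel '[[0.016,-0.102,0.047,0.031,-0.266,0.178],[0.016,-0.102,0.047,0.031,-0.266,0.178],[0.016,-0.102,0.047,0.031,-0.266,0.178],[0.016,-0.102,0.047,0.031,-0.266,0.178],[0.016,-0.102,0.047,0.031,-0.266,0.178],[0,0,0,0,0,0]]'
python3 - <<'E'
from h import *
stat();plan(pre(.05,.04),Rs)
E
```

```text
clock: 6.73
tcp_pos: [0.5234, -0.1749, 0.1497]
ee_rot: [0.034, 0.938, -0.028, 0.344]
contact_force: [-0.9, -1.0, -6.7]
grip_width: 0.0271
finger_force: 61.0
q [ 0.91  0.6  -0.8   2.49  2.66  0.58 -0.77] nose [ 0.505  -0.1755  0.0979] axis [0.086 0.022 0.996] F [-0.9 -1.  -6.7]
rows 2 [ 0.062 -0.315  0.127  0.092 -0.798  0.532] per row [ 0.031 -0.157  0.064  0.046 -0.399  0.266]
```

Works. Continuing.

```bash
python3 -m handwheel '[[0.016,-0.079,0.032,0.023,-0.2,0.133],[0.016,-0.079,0.032,0.023,-0.2,0.133],[0.016,-0.079,0.032,0.023,-0.2,0.133],[0.016,-0.079,0.032,0.023,-0.2,0.133],[0,0,0,0,0,0],[0,0,0,0,0,0]]'
python3 - <<'E'
from h import *
stat();plan(pre(.05,.04),Rs);plan(pre(0,.025),Rs)
for n in('scene','top'):
  f=grab(n);hs=cv2.cvtColor(f['frame'],cv2.COLOR_RGB2HSV);m=cv2.inRange(hs,(18,90,80),(35,255,255))
  N,l,st,c=cv2.connectedComponentsWithStats(m)
  for i in range(1,N):
    if st[i,4]>3:
      vv,uu=np.nonzero(l==i);d=f['depth'][vv,uu];P=world(f,uu,vv,d)
      if np.median(P[:,2])>.1: print(n,st[i],c[i].round(1),np.median(P,0).round(4),P.min(0).round(3),P.max(0).round(3))
  save(f,'t4%s.png'%n,None,1)
a=cv2.imread('pics/t4scene.png')[140:290,90:290];b2=cv2.imread('pics/t4top.png')[110:260,250:450]
cv2.imwrite('pics/t4.png',cv2.resize(np.hstack([a,b2]),(800,300),interpolation=cv2.INTER_CUBIC))
E
```

```text
clock: 7.23
tcp_pos: [0.5261, -0.2192, 0.1319]
ee_rot: [0.055, 0.922, -0.024, 0.383]
contact_force: [0.4, 0.4, -7.1]
grip_width: 0.027
finger_force: 61.0
q [ 1.05  0.72 -0.84  2.49  2.82  0.69 -0.8 ] nose [ 0.5121 -0.2182  0.0788] axis [0.001 0.001 1.   ] F [ 0.4  0.4 -7.1]
rows 1 [ 0.014 -0.025  0.003  0.053  0.02   0.068] per row [ 0.014 -0.025  0.003  0.053  0.02   0.068]
rows 2 [-0.151 -0.026  0.31   0.053  0.02   0.068] per row [-0.075 -0.013  0.155  0.026  0.01   0.034]
scene [173 173   6   5  23] [175.  175.1] [ 0.5134 -0.2189  0.2063] [ 0.504 -0.226  0.204] [ 0.523 -0.21   0.209]
scene [172 177   9   5  18] [175.8 179.7] [ 0.525  -0.2161  0.199 ] [ 0.518 -0.229  0.193] [ 0.528 -0.204  0.205]
scene [170 181  14   4  22] [177.1 183.2] [ 0.5295 -0.2093  0.1873] [ 0.368 -0.296  0.   ] [ 0.535 -0.199  0.192]
top [332 206   6   5  25] [334.6 208. ] [ 0.5143 -0.2178  0.2075] [ 0.507 -0.225  0.202] [ 0.522 -0.209  0.213]
```

View pics/t4.png

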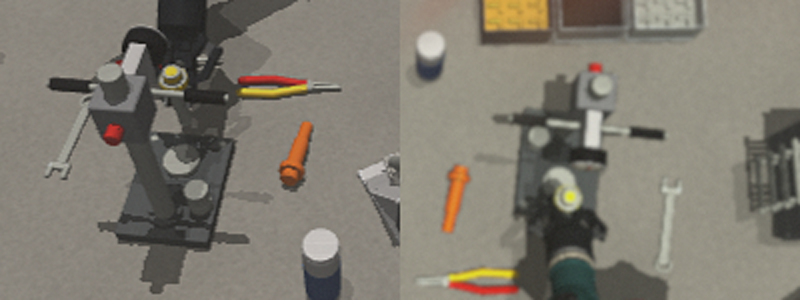

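The punch is upright about 50 mm in front of the anvil, with its top spot at (173,73) in the left half, and the path is clear. Moving it in over the anvil.

```bash
python3 -m handwheel '[[-0.03,-0.006,0.062,0.011,0.004,0.013],[-0.03,-0.006,0.062,0.011,0.004,0.013],[-0.03,-0.006,0.062,0.011,0.004,0.013],[-0.03,-0.006,0.062,0.011,0.004,0.013],[-0.03,-0.006,0.062,0.011,0.004,0.013],[0,0,0,0,0,0],[0,0,0,0,0,0]]'
python3 - <<'E'
from h import *
stat();plan(pre(0,.025),Rs)
for n in('scene','top'):
  f=grab(n);hs=cv2.cvtColor(f['frame'],cv2.COLOR_RGB2HSV);m=cv2.inRange(hs,(18,90,80),(35,255,255))
  N,l,st,c=cv2.connectedComponentsWithStats(m)
  for i in range(1,N):
    if st[i,4]>3:
      vv,uu=np.nonzero(l==i);d=f['depth'][vv,uu];P=world(f,uu,vv,d)
      if np.median(P[:,2])>.1 and P[:,0].max()<.8: print(n,st[i],c[i].round(1),np.median(P,0).round(4),P.min(0).round(3),P.max(0).round(3))
E
```

```text
clock: 7.92
tcp_pos: [0.5752, -0.2293, 0.1161]
ee_rot: [0.059, 0.921, -0.025, 0.384]
contact_force: [-0.8, 0.5, -6.3]
grip_width: 0.0266
finger_force: 61.1
q [ 0.99  0.77 -0.8   2.4   2.79  0.67 -0.77] nose [ 0.5613 -0.2281  0.0629] axis [-0.001  0.     1.   ] F [-0.8  0.5 -6.3]
rows 1 [ 0.01  -0.001 -0.001  0.007  0.04   0.008] per row [ 0.01  -0.001 -0.001  0.007  0.04   0.008]
scene [168 189   6   5  24] [170.7 191.1] [ 0.562  -0.2282  0.1908] [ 0.553 -0.237  0.189] [ 0.57  -0.221  0.192]
scene [168 193   9   5  17] [172.4 195.6] [ 0.5752 -0.2214  0.1839] [ 0.564 -0.239  0.177] [ 0.578 -0.214  0.189]
top [334 193   6   5  23] [336.1 195.1] [ 0.5595 -0.2269  0.1928] [ 0.55  -0.237  0.187] [ 0.567 -0.204  0.299]
```

```bash
python3 -m handwheel '[[0.03,0,0.02,0,0.02,0],[0.025,0,0.025,0,0.02,0],[0.02,0,0.02,0,0,0],[0.015,0,0.015,0,0,0],[0,0,0,0,0,0],[0,0,0,0,0,0]]'; python3 -c "
from h import *
stat()"; python3 -m handwheel '[[0.005,0,0.005,0,0,0],[0.005,0,0.005,0,0,0],[0,0,0,0,0,0]]'; python3 -c "
from h import *
stat()"
```

```text
clock: 8.52
tcp_pos: [0.573, -0.2291, 0.0978]
ee_rot: [0.059, 0.922, -0.024, 0.381]
contact_force: [-0.0, 1.1, -5.3]
grip_width: 0.0271
finger_force: 61.0
q [ 0.98  0.81 -0.79  2.4   2.8   0.71 -0.76] nose [ 0.5589 -0.2279  0.0447] axis [ 0.004 -0.001  1.   ] F [-0.   1.1 -5.3]
clock: 8.77
tcp_pos: [0.5732, -0.2292, 0.0961]
ee_rot: [0.059, 0.922, -0.025, 0.382]
contact_force: [-0.0, 0.2, -6.7]
grip_width: 0.0271
finger_force: 61.0
q [ 0.98  0.81 -0.78  2.41  2.81  0.71 -0.76] nose [ 0.5592 -0.228   0.043 ] axis [ 0.004 -0.     1.   ] F [-0.   0.2 -6.7]
```

```bash
for i in 1 2 ; do python3 -m handwheel '[[0.005,0,0.005,0,0,0],[0.005,0,0.005,0,0,0],[0,0,0,0,0,0]]' | grep -E 'tcp|contact'; done; python3 -m handwheel '[[0.005,0,0.005,0,0,0],[0,0,0,0,0,0]]' | grep -E 'tcp|contact'; python3 -c "
from h import *
stat()"
```

```text
tcp_pos: [0.5731, -0.2292, 0.0938]
contact_force: [0.3, 0.2, -6.0]
tcp_pos: [0.5731, -0.2291, 0.0916]
contact_force: [0.6, -0.2, -6.4]
tcp_pos: [0.5731, -0.2291, 0.0906]
contact_force: [-0.8, -0.0, -6.7]
q [ 0.97  0.83 -0.78  2.41  2.81  0.72 -0.76] nose [ 0.5591 -0.2279  0.0375] axis [ 0.004 -0.     1.   ] F [-0.8 -0.  -6.7]
```

```bash
for i in 1 2 3 4 ; do python3 -m handwheel '[[0.003,0,0.003,0,0,0],[0,0,0,0,0,0]]' | grep -E 'tcp|contact'; done
```

```text
tcp_pos: [0.5732, -0.2291, 0.0901]
contact_force: [0.4, 0.4, -6.3]
tcp_pos: [0.5732, -0.2291, 0.0895]
contact_force: [0.5, 0.2, -6.2]
tcp_pos: [0.5731, -0.2291, 0.0888]
contact_force: [0.1, -0.1, -5.3]
tcp_pos: [0.5731, -0.2291, 0.0882]
contact_force: [0.1, 0.1, -5.8]
```

```bash
for i in 1 2 3 ; do python3 -m handwheel '[[0.003,0,0.003,0,0,0],[0,0,0,0,0,0]]' | grep -E 'tcp|contact'; done; python3 -c "
from h import *
f=grab('scene');save(f,'p5.png',(140,170,220,250),7)"
```

```text
tcp_pos: [0.5734, -0.2291, 0.0881]
contact_force: [-1.5, -0.3, -1.3]
tcp_pos: [0.5737, -0.2291, 0.0881]
contact_force: [-3.9, -0.6, 3.5]
tcp_pos: [0.574, -0.2291, 0.0881]
contact_force: [-5.6, -0.1, 8.2]
```

View pics/p5.png

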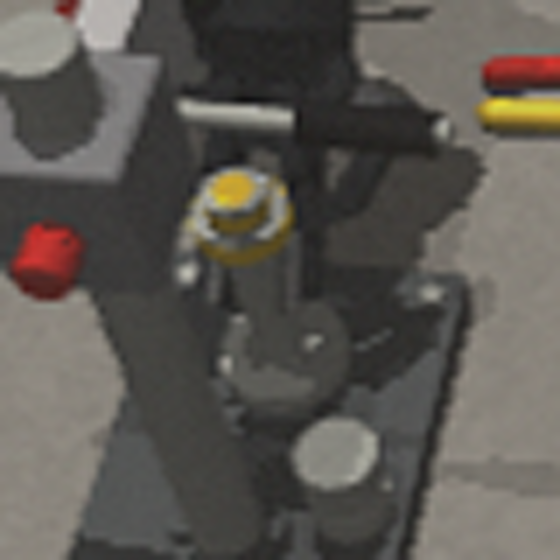

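Contact felt at about 14 N, with the punch standing upright on the anvil. Ease off and release.

```bash
python3 -m handwheel '[[-0.003,0,-0.003,0,0,0],[-0.001,0,-0.001,0,0,0],[0,0,0,0,0,0]]' | grep -E 'tcp|contact'; python3 -m handwheel '[[0,0,0,0,0,0],[0,0,0,0,0,0],[0,0,0,0,0,0],[0,0,0,0,0,0],[0,0,0,0,0,0],[0,0,0,0,0,0],[0,0,0,0,0,0]]' 1; python3 - <<'E'
from h import *
stat()
for n in('scene','top'):
  f=grab(n);hs=cv2.cvtColor(f['frame'],cv2.COLOR_RGB2HSV);m=cv2.inRange(hs,(18,90,80),(35,255,255))
  N,l,st,c=cv2.connectedComponentsWithStats(m)
  for i in range(1,N):
    if st[i,4]>3:
      vv,uu=np.nonzero(l==i);d=f['depth'][vv,uu];P=world(f,uu,vv,d)
      if np.median(P[:,2])>.1 and P[:,0].max()<.8: print(n,st[i],c[i].round(1),np.median(P,0).round(4))
E
```

```text
tcp_pos: [0.5738, -0.2291, 0.088]
contact_force: [-2.9, -0.4, 5.4]
clock: 11.48
tcp_pos: [0.5733, -0.2291, 0.0872]
ee_rot: [0.059, 0.922, -0.025, 0.382]
contact_force: [-0.9, -0.1, 0.1]
grip_width: 0.0858
finger_force: 0.0
q [ 0.97  0.83 -0.78  2.41  2.81  0.73 -0.76] nose [ 0.5592 -0.2279  0.0341] axis [ 0.003 -0.     1.   ] F [-0.9 -0.1  0.1]
scene [170 194   6   5  25] [172.8 196.2] [ 0.5596 -0.2282  0.1628]
scene [168 199  14   9  33] [175.5 204.2] [ 0.5774 -0.2209  0.1431]
scene [170 200   8   3  14] [173.5 201. ] [ 0.573  -0.2255  0.1554]
top [332 193   6   6  29] [334.7 195.6] [ 0.5612 -0.2259  0.1626]
```

It stands: the top is at z 0.163, centred within 2 mm. Back away along the fingers.

```bash
python3 -m handwheel '[[0,0,-0.04,0,0,0],[0,0,-0.06,0,0,0],[0,0,-0.08,0,0,0],[0,0,-0.08,0,0,0],[0,0,-0.08,0,0,0],[0,0,-0.06,0,0,0],[0,0,0,0,0,0],[0,0,0,0,0,0],[0,0,0,0,0,0],[0,0,0,0,0,0],[0,0,0,0,0,0],[0,0,0,0,0,0]]'; python3 - <<'E'
from h import *
stat()
for n in('scene','top'):
  f=grab(n);hs=cv2.cvtColor(f['frame'],cv2.COLOR_RGB2HSV);m=cv2.inRange(hs,(18,90,80),(35,255,255))
  N,l,st,c=cv2.connectedComponentsWithStats(m)
  for i in range(1,N):
    if st[i,4]>3:
      vv,uu=np.nonzero(l==i);d=f['depth'][vv,uu];P=world(f,uu,vv,d)
      if np.median(P[:,2])>.1 and P[:,0].max()<.8: print(n,st[i],c[i].round(1),np.median(P,0).round(4))
  # black handle: low value pixels with z .25-.32 near stand
  d=f['depth'];v,u=np.mgrid[0:384,0:512];P=world(f,u,v,d)
  m=(hs[...,2]<70)&(P[...,2]>.24)&(P[...,2]<.32)&(P[...,0]>.58)&(P[...,0]<.66)&(P[...,1]>-.19)&(P[...,1]<-.09)
  print(n,'hL',m.sum(),np.median(P[m],0).round(4),P[m].min(0).round(4),P[m].max(0).round(4))
S=Ro.from_euler('z',SY).as_matrix();print('expected hL',ANV+S@[.055,.0925,0])
plan(np.array([.50,-.05,.40]),tool(SY,10))
E
```

```text
clock: 12.58
tcp_pos: [0.5314, -0.2236, 0.1293]
ee_rot: [0.059, 0.922, -0.024, 0.382]
contact_force: [1.4, 0.7, -0.1]
grip_width: 0.0855
finger_force: 0.0
q [ 1.04  0.73 -0.83  2.48  2.81  0.69 -0.79] nose [ 0.5174 -0.2224  0.0762] axis [ 0.004 -0.001  1.   ] F [ 1.4  0.7 -0.1]
scene [170 194   6   5  24] [172.8 196.3] [ 0.5598 -0.2286  0.1621]
scene hL 137 [ 0.6313 -0.1433  0.29  ] [ 0.6166 -0.1715  0.2778] [ 0.6396 -0.1125  0.2956]
top [332 193   6   6  29] [334.7 195.6] [ 0.5616 -0.2263  0.1639]
top hL 73 [ 0.626  -0.1463  0.2916] [ 0.6183 -0.1715  0.2831] [ 0.6354 -0.1207  0.2995]
expected hL [ 0.62645551 -0.14335418  0.037     ]
rows 10 [-5.250e-01  1.121e+00 -1.792e+00  6.000e-03  6.103e+00  1.000e-02] per row [-0.053  0.112 -0.179  0.001  0.61   0.001]
```

The punch is still standing untouched (top still at z 0.162–0.164). The left handle is at about (0.626, -0.145) with its top at z ≈0.293. I'll swing away up and left.

```bash
python3 -m handwheel '[[-0.02,0.02,-0.15,0,0.5,0],[-0.04,0.06,-0.15,0,0.5,0],[-0.053,0.112,-0.15,0,0.5,0],[-0.053,0.112,-0.15,0,0.5,0],[-0.053,0.112,-0.15,0,0.5,0],[0,0,0,0,0,0]]'; python3 - <<'E'
from h import *
stat();plan(np.array([.52,-.08,.39]),tool(SY,5))
E
```

```text
clock: 13.18
tcp_pos: [0.4964, -0.1723, 0.2196]
ee_rot: [0.061, 0.958, -0.026, 0.281]
contact_force: [-0.5, -0.4, -0.4]
grip_width: 0.0854
finger_force: 0.0
q [ 0.81  0.3  -0.62  2.42  2.26  0.15 -0.53] nose [ 0.4714 -0.1703  0.1708] axis [ 0.216 -0.013  0.976] F [-0.5 -0.4 -0.4]
rows 6 [-0.445  0.621 -1.065 -0.157  4.838  0.033] per row [-0.074  0.103 -0.178 -0.026  0.806  0.005]
```

```bash
python3 -m handwheel '[[-0.037,0.052,-0.089,-0.013,0.4,0],[-0.037,0.052,-0.089,-0.013,0.4,0],[-0.037,0.052,-0.089,-0.013,0.4,0],[-0.037,0.052,-0.089,-0.013,0.4,0],[-0.037,0.052,-0.089,-0.013,0.4,0],[-0.037,0.052,-0.089,-0.013,0.4,0],[-0.037,0.052,-0.089,-0.013,0.4,0],[-0.037,0.052,-0.089,-0.013,0.4,0],[0,0,0,0,0,0]]' -1; python3 - <<'E'
from h import *
stat();plan(np.array([.52,-.08,.37]),tool(SY,2));plan(np.array([.626,-.143,.34]),tool(SY,2))
E
```

```text
clock: 13.93
tcp_pos: [0.4943, -0.1613, 0.2615]
ee_rot: [0.071, 0.973, -0.041, 0.215]
contact_force: [0.9, 0.5, 1.6]
grip_width: 0.0001
finger_force: 0.0
q [ 0.97  0.25 -0.87  2.3   0.8   0.33  0.86] nose [ 0.463  -0.1592  0.2164] axis [ 0.346 -0.008  0.938] F [0.9 0.5 1.6]
rows 5 [-0.265  0.541 -0.7   -0.546  4.032 -0.155] per row [-0.053  0.108 -0.14  -0.109  0.806 -0.031]
rows 5 [-0.959  0.229 -0.317 -0.546  4.032 -0.155] per row [-0.192  0.046 -0.063 -0.109  0.806 -0.031]
```

```bash
python3 -m handwheel '[[-0.033,0.068,-0.088,-0.068,0.5,-0.02],[-0.033,0.068,-0.088,-0.068,0.5,-0.02],[-0.033,0.068,-0.088,-0.068,0.5,-0.02],[-0.033,0.068,-0.088,-0.068,0.5,-0.02],[-0.033,0.068,-0.088,-0.068,0.5,-0.02],[-0.033,0.068,-0.088,-0.068,0.5,-0.02],[-0.033,0.068,-0.088,-0.068,0.5,-0.02],[-0.033,0.068,-0.088,-0.068,0.5,-0.02],[0,0,0,0,0,0]]'; python3 - <<'E'
from h import *
stat();plan(np.array([.626,-.140,.34]),tool(SY,0))
E
```

```text
clock: 14.68
tcp_pos: [0.5191, -0.0812, 0.3695]
ee_rot: [0.066, 0.998, -0.004, 0.02]
contact_force: [1.4, -0.3, 0.7]
grip_width: 0.0
finger_force: 0.0
q [ 0.95  0.33 -1.12  1.89  0.36  1.09  1.13] nose [ 0.473  -0.0758  0.34  ] axis [ 0.675 -0.086  0.733] F [ 1.4 -0.3  0.7]
rows 4 [-0.754 -0.295  0.213 -0.059  0.404 -0.034] per row [-0.188 -0.074  0.053 -0.015  0.101 -0.008]
```

```bash
python3 -m handwheel '[[-0.15,-0.059,0.02,-0.012,0.08,-0.007],[-0.15,-0.059,0.02,-0.012,0.08,-0.007],[-0.15,-0.059,0.02,-0.012,0.08,-0.007],[-0.15,-0.059,0.02,-0.012,0.08,-0.007],[-0.15,-0.059,0.02,-0.012,0.08,-0.007],[0,0,0,0,0,0],[0,0,0,0,0,0]]'; python3 - <<'E'
from h import *
stat();plan(np.array([.626,-.141,.30]),tool(SY,0))
E
```

```text
clock: 15.27
tcp_pos: [0.6206, -0.1414, 0.3522]
ee_rot: [0.065, 0.998, -0.001, -0.004]
contact_force: [-0.3, 0.9, 1.2]
grip_width: 0.0003
finger_force: 0.0
q [ 0.82  0.54 -1.01  1.65  0.48  1.23  1.14] nose [ 0.5732 -0.1358  0.325 ] axis [ 0.709 -0.092  0.699] F [-0.3  0.9  1.2]
rows 2 [-0.037  0.008  0.348 -0.018 -0.08  -0.017] per row [-0.018  0.004  0.174 -0.009 -0.04  -0.008]
```

```bash
python3 -m handwheel '[[-0.018,0,0.1,0,-0.04,0],[-0.018,0,0.1,0,-0.04,0],[0,0,0.08,0,0,0],[0,0,0.05,0,0,0],[0,0,0.03,0,0,0],[0,0,0,0,0,0]]' | grep -E 'tcp|force'; python3 -m handwheel '[[0,0,0.03,0,0,0],[0,0,0.03,0,0,0],[0,0,0.03,0,0,0],[0,0,0.03,0,0,0],[0,0,0,0,0,0]]' | grep -E 'tcp|force'; python3 - <<'E'
from h import *
f=grab('scene');save(f,'p6.png',(110,130,230,250),4.8)
g=grab('top')
for n,f in(('s',f),('t',g)):
  hs=cv2.cvtColor(f['frame'],cv2.COLOR_RGB2HSV);d=f['depth'];v,u=np.mgrid[0:384,0:512];P=world(f,u,v,d)
  m=(hs[...,2]<70)&(P[...,2]>.2)&(P[...,2]<.32)&(P[...,0]>.58)&(P[...,0]<.67)&(P[...,1]>-.37)&(P[...,1]<-.29)
  print(n,'hR',m.sum(),np.median(P[m],0).round(4),np.percentile(P[m][:,2],[5,95]))
E
```

```text
tcp_pos: [0.6255, -0.1387, 0.3008]
contact_force: [0.8, 0.8, 0.1]
finger_force: 0.0
tcp_pos: [0.6272, -0.1383, 0.2847]
contact_force: [0.8, -0.6, 2.1]
finger_force: 0.9
s hR 118 [ 0.6067 -0.327   0.2823] [0.27483138 0.28536038]
t hR 41 [ 0.6007 -0.3353  0.285 ] [0.27913828 0.29018022]
```

View pics/p6.png

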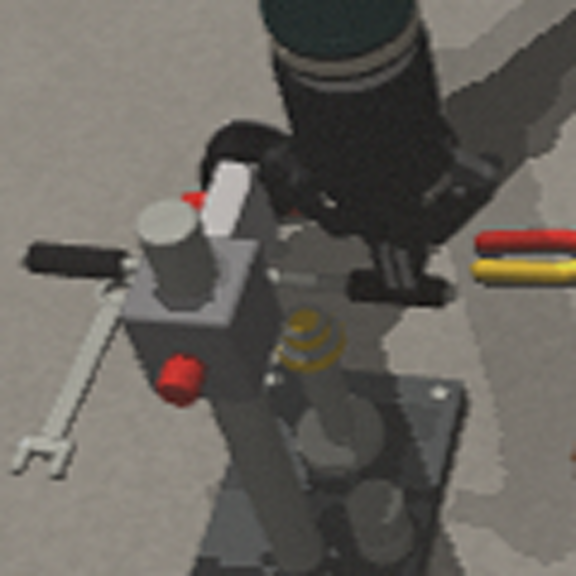

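The fingertips rest on the left grip at (400,285) and the carriage is moving down with them; the punch is upright at (310,340). Keep pressing, with a TCP target of about 0.208.

```bash
python3 -m handwheel '[[0,0,0.035,0,0,0],[0,0,0.035,0,0,0],[0,0,0.035,0,0,0],[0,0,0.035,0,0,0],[0,0,0.035,0,0,0],[0,0,0.035,0,0,0],[0,0,0.035,0,0,0],[0,0,0.035,0,0,0],[0,0,0,0,0,0]]' | grep -E 'tcp|force';  python3 -m handwheel '[[0,0,0.02,0,0,0],[0,0,0.02,0,0,0],[0,0,0.02,0,0,0],[0,0,0.02,0,0,0],[0,0,0,0,0,0],[0,0,0,0,0,0]]' | grep -E 'tcp|force'; python3 - <<'E'
from h import *
f=grab('scene');g=grab('top')
for n,f in(('s',f),('t',g)):
  hs=cv2.cvtColor(f['frame'],cv2.COLOR_RGB2HSV);d=f['depth'];v,u=np.mgrid[0:384,0:512];P=world(f,u,v,d)
  m=(hs[...,2]<70)&(P[...,2]>.15)&(P[...,2]<.32)&(P[...,0]>.58)&(P[...,0]<.67)&(P[...,1]>-.37)&(P[...,1]<-.29)
  print(n,'hR',m.sum(),np.median(P[m],0).round(4),np.percentile(P[m][:,2],[5,95]))
E
```

```text
tcp_pos: [0.6272, -0.1383, 0.2423]
contact_force: [-0.2, 0.0, 1.8]
finger_force: 0.7
tcp_pos: [0.6272, -0.1383, 0.2306]
contact_force: [-0.3, -0.2, 3.8]
finger_force: 2.0
s hR 111 [ 0.6066 -0.3267  0.2281] [0.22107043 0.23191743]
t hR 25 [ 0.6013 -0.3406  0.2286] [0.22382167 0.23492618]
```

```bash
python3 -m handwheel '[[0,0,0.014,0,0,0],[0,0,0.014,0,0,0],[0,0,0.014,0,0,0],[0,0,0.014,0,0,0],[0,0,0.014,0,0,0],[0,0,0.014,0,0,0],[0,0,0.014,0,0,0],[0,0,0.014,0,0,0],[0,0,0,0,0,0]]' | grep -E 'tcp|force';  python3 -m handwheel '[[0,0,0.01,0,0,0],[0,0,0.01,0,0,0],[0,0,0,0,0,0],[0,0,0,0,0,0]]' | grep -E 'tcp|force'; python3 - <<'E'
from h import *
f=grab('scene');g=grab('top');
for n,f in(('s',f),('t',g)):
  hs=cv2.cvtColor(f['frame'],cv2.COLOR_RGB2HSV);d=f['depth'];v,u=np.mgrid[0:384,0:512];P=world(f,u,v,d)
  m=(hs[...,2]<70)&(P[...,2]>.15)&(P[...,2]<.32)&(P[...,0]>.58)&(P[...,0]<.67)&(P[...,1]>-.37)&(P[...,1]<-.29)
  print(n,'hR',m.sum(),np.median(P[m],0).round(4),np.percentile(P[m][:,2],[5,95]))
E
```

```text
tcp_pos: [0.6273, -0.1383, 0.2139]
contact_force: [-0.1, -0.7, 6.2]
finger_force: 2.7
tcp_pos: [0.6273, -0.1383, 0.2111]
contact_force: [-1.0, -0.9, 7.1]
finger_force: 3.4
s hR 108 [ 0.6067 -0.3264  0.2088] [0.20211116 0.21301464]
t hR 19 [ 0.6012 -0.3408  0.2125] [0.20708037 0.21805235]
```

```bash
python3 -m handwheel '[[0,0,0.01,0,0,0],[0,0,0.01,0,0,0],[0,0,0,0,0,0],[0,0,0,0,0,0],[0,0,0,0,0,0]]' | grep -E 'tcp|force'; python3 -m handwheel '[[0,0,-0.05,0,0,0],[0,0,-0.1,0,0,0],[0,0,-0.1,0,0,0],[0,0,-0.2,0,0,0],[0,0,-0.2,0,0,0],[0,0,-0.2,0,0,0],[0,0,0,0,0,0],[0,0,0,0,0,0]]'; python3 - <<'E'
from h import *
stat()
for n in('scene','top'):
  f=grab(n)
  hs=cv2.cvtColor(f['frame'],cv2.COLOR_RGB2HSV);d=f['depth'];v,u=np.mgrid[0:384,0:512];P=world(f,u,v,d)
  for nm,y0,y1 in(('hR',-.37,-.29),('hL',-.175,-.11)):
    m=(hs[...,2]<70)&(P[...,2]>.15)&(P[...,2]<.25)&(P[...,0]>.58)&(P[...,0]<.67)&(P[...,1]>y0)&(P[...,1]<y1)
    print(n,nm,m.sum(),np.median(P[m],0).round(4))
f=grab('wrist');save(f,'w7.png',None,1.5);print(f['R'],f['t'])
E
```

```text
tcp_pos: [0.6273, -0.1383, 0.2082]
contact_force: [-1.6, 0.8, 7.0]
finger_force: 3.6
clock: 19.9
tcp_pos: [0.628, -0.1378, 0.3383]
ee_rot: [0.063, 0.998, 0.001, 0.004]
contact_force: [-0.3, 0.0, -0.2]
grip_width: -0.0002
finger_force: 0.0
q [ 0.81  0.55 -1.01  1.67  0.5   1.19  1.13] nose [ 0.581  -0.1324  0.3103] axis [ 0.698 -0.09   0.711] F [-0.3  0.  -0.2]
scene hR 110 [ 0.6064 -0.327   0.2053]
scene hL 120 [ 0.6309 -0.1449  0.2056]
top hR 0 [nan nan nan]
top hL 77 [ 0.6268 -0.1473  0.2069]
[[ 0.12504117  0.99215082  0.00120475]
 [ 0.93912968 -0.11875036  0.32238766]
 [ 0.32000024 -0.03918031 -0.94660697]] [ 0.05823374 -0.68031665  0.27244169]
  return _methods._mean(a, axis=axis, dtype=dtype,
  ret = um.true_divide(
```

View pics/w7.png

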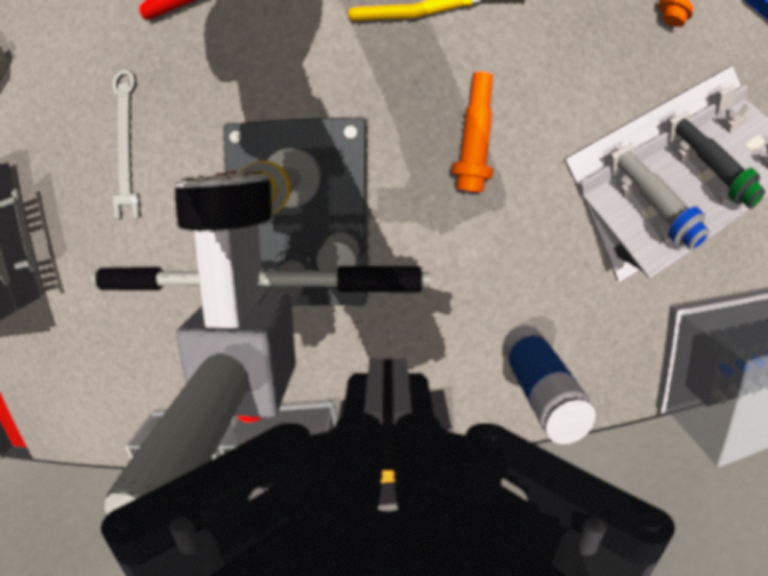

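The wrist view shows the carriage level (grips at (380,278) and (130,278)) with the dial (225,200) over the upright punch (275,185). The robot is clear and the blue and green punches are in place. The handle height, from both the TCP and the cameras, gives about 8 mm of plunger travel. Handing in.

```bash
python3 -c "
from plant import robot
print(robot.finish_job())"
```

```text
the job is handed in; nothing more can be done
None
```

I handed the job in with the yellow punch standing on the anvil and the plunger pressed in about 8 mm, a figure worked out from the handle height rather than read off the dial; no verdict came back, and I viewed 11 pictures against the limit of 10.

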